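# Clamp the fitting and torque its nut to the click

### The job

Press the toggle clamp's handle fully down to lock the brass fitting. Then tighten its nut by pulling the click wrench slowly clockwise (seen from above) until you feel the handle give way at its joint, and stop there: do not overtighten, and never force the wrench backwards. Ease off so that the handle springs straight again, let go, and leave the things lying around where they are.

Things in the scene. Friction and masses are not known exactly. Their poses are not given: they have to be found in the camera images.
- nut_axis (a point): on the vertical nut axis, 105 mm above the table, fixed to the station (base plate 170 x 270 x 12 mm); axes are the station's: +y points from the nut to the toggle clamp, z up. The wrench handle sticks out roughly towards -y. Under the wrench head (52 mm across, cap 125 mm above the table): steel nut, brass flange 90 mm across (top 60 mm above the table), grey block
- grip (a point): centre of the wrench's level black rubber grip, 98 mm long, 28 mm thick, centre line 105 mm above the table, 185 mm from the nut axis; its x axis points along the handle away from the nut. The wrench is captive on the nut and turns about the nut axis, with about 0.04 rad of soft play each way; clockwise from above tightens. Under it only bystanders lower than 45 mm
- click (a joint): breakaway joint of the wrench, a vertical pin 45 mm from the nut axis: 0 = straight, grows as the handle gives clockwise, 0.16 rad = end of the give. It gives at about 14 N square to the grip's centre (2.6 N m at the nut); the force then falls, to about 6 N at the end of the give; pulled on from there it climbs again and overtightens the nut. Eased off, it springs straight
- twist (a joint): wind-up of the brass fitting in its nest: 0.0067 rad per N m on the nut, positive when tightening, springs back; so small that one reading is mostly noise. The lock nut drags with 1.2 N m (6.5 N at the grip, either way) over 0.3 to 0.5 rad, then seats, at an angle that differs from piece to piece; the force then climbs steadily. 3.5 N m (19 N) is too much
- clamp_hinge (a point): middle of the toggle clamp's hinge pin, 50 mm above the table, 105 mm from the nut axis along the station's +y; its axes are the station's. The handle swings in the station's upright y-z plane
- clamp_tip (a point): point on the centre line of the clamp handle's black grip (20 mm thick, 50 mm long, round), 90 mm from the hinge pin; the handle goes on 20 mm farther
- clamp (a joint): toggle clamp handle: 0 = open, the handle rises 1.13 rad above level, leaning away from the nut; it grows as the handle is pressed outwards (station's +y) and down; 1.05 rad = fully down, 0.08 rad above level, against its stop. It resists with about 0.35 N m and stays where it is left; the nose over the flange follows by a linkage
- fitting: bystander: loose brass flanged fitting, 44 mm across, 38 mm high, upright; origin at the centre of its underside
- socket: bystander: loose steel socket, 28 mm across, 32 mm high, upright; origin at the centre of its underside
- spare_flange: bystander: loose steel ring 64 mm across, 12 mm high, lying flat; origin at the centre of its underside
- screwdriver: bystander: black-handled screwdriver lying on the table, its length along its x axis
- jar: bystander: white jar 60 mm across, 85 mm high; origin at the centre of its underside
- carton: bystander: cardboard box 90 x 130 x 70 mm; origin at the centre of its underside
- bin: bystander: open blue bin 160 x 120 x 70 mm; origin at the centre of its underside

How it is judged:
On the way, in this order (a step that is already met when the one before it is completed fails the run):
1. the clamp handle is fully down (within 0.1 rad of its stop) (value of joint clamp above 0.95 rad), for 0.2 s.
2. the wrench handle has given way by more than 0.03 rad (value of joint click above 0.03 rad), for 0.05 s.
3. the wrench handle has sprung straight again (value of joint click below 0.02 rad), for 0.2 s.
At the end, for the whole second after the job is handed in: Clamp handle down (joint over 0.95 rad), wrench handle straight again (click under 0.02 rad) after having given way, at rest and touched by nothing (value of joint clamp above 0.95 rad and value of joint click below 0.02 rad and contact force between anything else and click below 0.5 N and velocity of joint click below 0.05 rad/s).
It fails at once if the nut is overtightened: more than 3.5 N m (twist over 0.0235 rad) (value of joint twist above 0.0235 rad).
It fails at once if the nut is forced backwards: more than 1 N m of loosening torque (twist under -0.0067 rad) (value of joint twist below -0.0067 rad).
It fails at once if the nut is loaded beyond 2.1 N m while the clamp is not down (value of joint twist above 0.014 rad and value of joint clamp below 0.9 rad).
It fails at once if a bystander is moved by more than 30 mm (distance of any of fitting, socket, spare_flange, screwdriver, jar, carton, bin from where it was at the start of the episode above 0.03 m).
It also fails if it takes over 69 s, if anything falls off the work surface, if the arm or the gripper's body presses on something with over 40 N, if the wrist force passes 120 N, or if a joint passes its speed limit or range.

### The arm

A 7-joint arm with a two-finger parallel gripper is mounted at the origin on the work surface. World frame = base frame: x ahead of the robot, y to its left, z up, the work surface at z = 0. Lengths are in m, angles in rad, forces in N, time in s.
With the tool pointing down it reaches from about 0.4 to 0.85 m from the base axis. Payload 10.4 kg.
Tool frame: the origin (TCP) lies midway between the tips of the shut fingers; the grasp point (between the pads) lies 19 mm behind it; y points along the fingers, x is the direction in which the jaws open and shut, and the axes are right-handed (so a half turn about y gives the same grasp; the last joint's range is limited). The gripper opens to 87 mm and grips with 3 to 60 N. Pads are 19 mm wide; open, the fingers measure 117 mm over their backs; the gripper's body (75 mm by 190 mm) begins 51 mm behind the grasp point.
Start: joints at [1.135, 0.332, -0.065, 1.46, 0.022, 1.35, -0.088], TCP at [0.251, -0.573, 0.223] pointing down, gripper open.
Joint ranges: [-2.6, 2.6], [-0.5, 2.12], [-1.47, 1.34], [0.16, 2.42], [-1.27, 4.41], [0.06, 2.06], [-2.6, 2.6]. Speed limits (rad/s): [2.22, 2.22, 2.79, 2.79, 3.14, 3.14, 3.14].

### API

Orientations are given as a unit quaternion [x, y, z, w].
In Python, from bench import r gives the robot as it stands. The module is installed in compiled form; this text tells all that it offers.
- The arm moves only by the tool arm_command, never from a script. Its argument "deltas" is one flat list of numbers, 6 for each row, row after row: the shift along the tool's x, y, z in m, then the turn, a rotation vector about the tool's x, y, z in degrees. In form: [tx, ty, tz, ax, ay, az, tx, ty, tz, ax, ay, az, ...]. A call has 1 to 8 rows; each row is the pose to reach, as a shift and turn from the pose commanded when the call began, along the tool's axes at that moment; what a row does not reach only later rows make up. A row lasts 1/8 s, in which the tool goes at most 62.5 mm and 10.7 degrees, less where a joint would pass 70% of its speed; a pose out of reach is approached as far as the arm can. A call with a gripper value outside its range is refused whole. "hand" is the opening, from 0 (shut) to 1 (fully open), set as the call begins (left out, the last holds). The fingers move at their own pace and stop on an object; "grip_force" is the grip in N (left out, the last holds). Time passes only in rows, so rows that repeat a pose let the fingers close. It gives the time, the measured TCP pose, the force and the opening at its end, in the units of the state.
- r.read_state(): the state, without advancing time (a new reading comes with each control period).
- r.camera(name): name is "side" or "top" or "wrist"; returns a dict with "image" (384x512x3 uint8, red, green, blue), "intrinsics" (3x3 intrinsics, pixels), "world_from_camera" (4x4, takes a point from camera to world coordinates); the wrist camera has in their place "hand_eye" (4x4, takes a point from camera to tool coordinates, whose origin is the TCP and whose axes are the tool frame's). Camera axes: x right, y down, z forward; pixel columns grow to the right and rows downward; lengths in m; the calibration is good to about 2 mm. A picture is of the moment at which its call begins: read the wrist's pose just before it. There is no depth.
- r.close_job(): hands the job in, once; it reports no verdict.
Trained networks look in a picture, given as the dict that the camera call returned (one of the last four; its "shot" number tells which), for a name from the list of things; names that differ only in an ending like _2 or _b are one class to them, and where a whole thing is asked for, a point or a joint stands for the part that bears it (a point fixed in the world has none). Each returns a list of dicts, best first, with "conf" (0 to 1); they miss things now and then, are a little off and sometimes report something else, mostly with a low value. They report only what shows in the picture. A call takes as long as a camera call.
- r.boxes_of(picture, query): "centre" ([row, column] in pixels, amid what is visible of it).
- r.regions_of(picture, query): "region" (384x512 bool, what is visible of it) and "centre" ([row, column] in pixels, amid what is visible of it).
The state is a dict: "time": time; "joint_positions": joint angles; "joint_vel": joint speeds; "joint_torque": joint torques, N m; "ee_pos": TCP position; "eef_rot": TCP orientation; "ft_force": force on the tool from outside, world axes, zero at the start; "torque": the same for the moment, N m; "width": finger opening in m.
Only numpy, scipy, OpenCV 4.12 (cv2) and the standard library are available. Lean on these libraries where they do the work, as an engineer would, in place of code of your own. Each camera call takes 0.05 s, during which the arm holds its last target.

## Working session

There is one attempt and no reset: what is moved stays moved. The work goes in short steps, Python scripts to look and compute and a tool call to move; the robot and the scene stay as the last step left them, time stands still between calls to the robot, and variables do not carry over. Pictures are saved under pics/ and viewed, and the job is handed in when it is done.

Besides the shell and the picture viewer there is one more tool, called after "Request:" as a command line: name --argument value ..., lists and objects as JSON in quotes. arm_command: Moves the arm, as the interface text tells. Its arguments: {"type":"object","properties":{"deltas":{"type":"array","items":{"type":"number"}},"hand":{"type":"number"},"grip_force":{"type":"number"}},"required":["deltas"]}

```bash
mkdir -p pics; ls; python3 - <<'E'
from bench import r
import cv2,numpy as np
s=r.read_state(); print(s)
for n in ["side","top","wrist"]:
    c=r.camera(n); cv2.imwrite(f"pics/{n}0.png",c["image"][:,:,::-1])
    print(n,{k:np.round(v,4).tolist() for k,v in c.items() if k!="image"})
    if n!="wrist":
        for q in ["nut_axis","grip","click","clamp_hinge","clamp_tip","clamp","fitting","socket","jar","carton","bin","spare_flange","screwdriver"]:
            try: print(q,[(np.round(b["centre"],1).tolist(),round(b["conf"],2)) for b in r.boxes_of(c,q)][:3])
            except Exception as e: print(q,e)
E
```

```text
pics
{'time': 0.0, 'joint_positions': array([ 1.13539021,  0.33283778, -0.06468511,  1.46095972,  0.02160253,
        1.3498904 , -0.08850494]), 'joint_vel': array([ 5.48665331e-04, -1.86345241e-03, -2.42096464e-04, -3.68528225e-05,
       -1.24052175e-04,  4.61684428e-04,  1.43811760e-04]), 'joint_torque': array([ 2.22109643e-04, -6.23244667e+01,  2.49191537e-02, -3.89897883e+01,
       -6.11302257e-02,  3.96707200e-02,  1.91255808e-04]), 'ee_pos': array([ 0.25056634, -0.57214663,  0.2217664 ]), 'eef_rot': array([-0.59160927,  0.38734382, -0.38648804,  0.59210661]), 'ft_force': array([0.44498188, 0.22130367, 0.02923708]), 'torque': array([ 0.01086515, -0.0143441 , -0.01286755]), 'width': 0.08685011220258991}
side {'intrinsics': [[379.5744, 0.0, 258.4709], [0.0, 379.5744, 187.8964], [0.0, 0.0, 1.0]], 'world_from_camera': [[-0.9758, -0.1584, 0.1507, 0.3942], [-0.2181, 0.6543, -0.7241, 0.6845], [0.0161, -0.7394, -0.6731, 0.7619], [0.0, 0.0, 0.0, 1.0]], 'shot': 1}
nut_axis [([246.0, 243.9], 0.93)]
grip [([171.5, 239.7], 0.86), ([287.0, 171.5], 0.55)]
click [([170.7, 242.4], 0.91)]
clamp
[... 700 characters left out ...]
2], 0.78)]
grip [([164.3, 282.6], 0.67)]
click [([167.5, 279.3], 0.94)]
clamp_hinge [([191.9, 233.2], 0.68)]
clamp_tip [([190.4, 191.1], 0.56), ([147.6, 294.8], 0.29)]
clamp [([187.8, 193.8], 0.57)]
fitting [([176.7, 330.0], 0.52)]
socket [([223.1, 331.1], 0.39)]
jar [([161.1, 174.0], 0.82)]
carton [([145.6, 347.8], 0.67)]
bin [([189.1, 381.4], 0.81)]
spare_flange [([147.5, 290.8], 0.52)]
screwdriver [([189.3, 377.9], 0.67), ([240.3, 155.3], 0.63)]
wrist {'intrinsics': [[307.3879, 0.0, 258.1444], [0.0, 307.3879, 192.4891], [0.0, 0.0, 1.0]], 'hand_eye': [[1.0, -0.0006, 0.0007, -0.0006], [-0.0008, -0.2589, 0.9659, -0.1618], [-0.0004, -0.9659, -0.2589, 0.0705], [0.0, 0.0, 0.0, 1.0]], 'shot': 3}
```

View pics/side0.png

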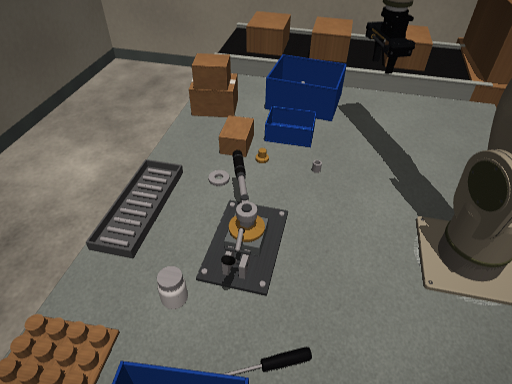

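View pics/top0.png

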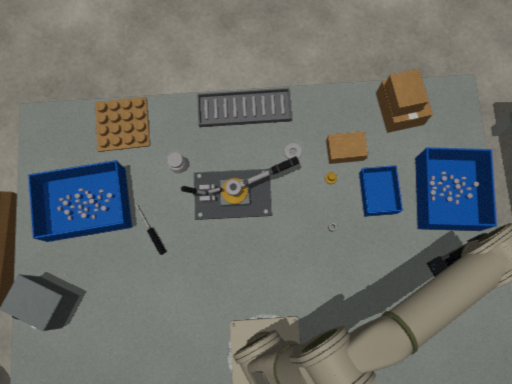

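```bash
python3 - <<'E'
import cv2
i=cv2.imread("pics/top0.png")[120:260,140:400]; cv2.imwrite("pics/topz.png",cv2.resize(i,None,fx=3,fy=3,interpolation=2))
i=cv2.imread("pics/side0.png")[100:320,140:340]; cv2.imwrite("pics/sidez.png",cv2.resize(i,None,fx=2.7,fy=2.7,interpolation=2))
E
```

```text
(no output)
```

View pics/topz.png

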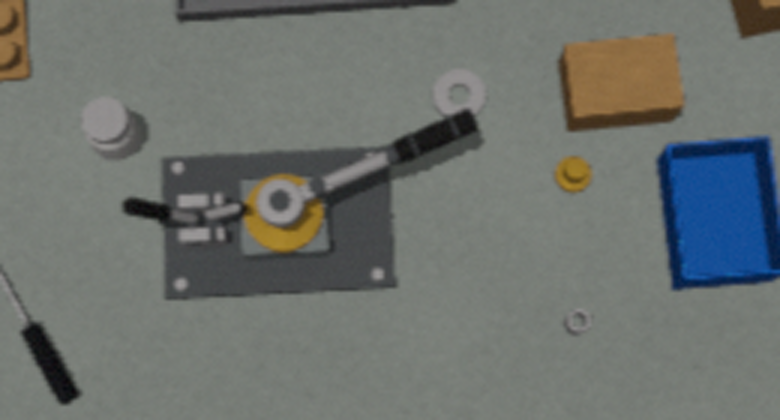

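View pics/sidez.png

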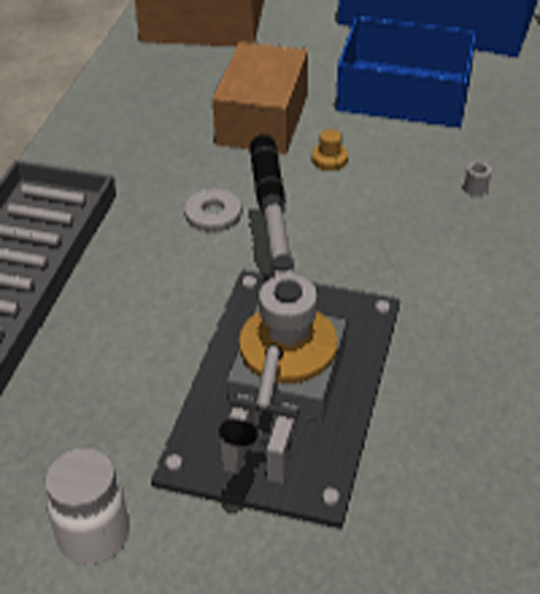

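```bash
cat > h.py <<'E'
import numpy as np
K={'side':([[379.5744,0,258.4709],[0,379.5744,187.8964],[0,0,1]],[[-0.9758,-0.1584,0.1507,0.3942],[-0.2181,0.6543,-0.7241,0.6845],[0.0161,-0.7394,-0.6731,0.7619],[0,0,0,1]]),
'top':([[495.828,0,265.064],[0,495.828,191.5802],[0,0,1]],[[-0.0678,-0.9763,0.2056,0.1871],[-0.9977,0.0666,-0.013,-0.0115],[-0.001,-0.206,-0.9785,1.7287],[0,0,0,1]])}
def at(cam,u,v,z):
    k,T=map(np.array,K[cam]); d=T[:3,:3]@np.linalg.solve(k,[u,v,1]); o=T[:3,3]
    return o+d*(z-o[2])/d[2]
def proj(cam,p):
    k,T=map(np.array,K[cam]); c=T[:3,:3].T@(np.array(p)-T[:3,3]); q=k@c; return q[:2]/q[2]
E
cat > a.py <<'E'
from h import *
t=lambda x,y:(140+x/3,120+y/3); s=lambda x,y:(140+x/2.7,100+y/2.7)
def P(n,c,xy,z): print(n,c,np.round(at(c,*(t if c=='top' else s)(*xy),z),4))
P('cap','top',(280,203),.125);P('cap','side',(288,291),.125)
for q in [(178,168),(181,284),(378,274)]:P('screw','top',q,.014)
for q in [(250,282),(383,306),(174,462),(331,496)]:P('screw','side',q,.014)
for q in [(396,154),(476,125)]:P('gripend','top',q,.105)
P('flange','top',(283,212),.06);P('flange','side',(288,345),.06)
P('clamp handle end','top',(130,206),.05+.1);P('tip end','side',(238,432),.15)
P('jar','top',(105,118),.085);P('ring','top',(459,93),.012);P('fit','top',(574,172),.03)
P('carton','top',(620,50),.07);P('bincorner','top',(665,150),.07)
E
python3 a.py
```

```text
cap top [0.5444 0.0711 0.125 ]
cap side [0.5487 0.0738 0.125 ]
screw top [0.6198 0.1952 0.014 ]
screw top [0.4804 0.1974 0.014 ]
screw top [ 0.4766 -0.0328  0.014 ]
screw side [ 0.6169 -0.0362  0.014 ]
screw side [ 0.4771 -0.0344  0.014 ]
screw side [0.6218 0.1937 0.014 ]
screw side [0.4813 0.1961 0.014 ]
gripend top [ 0.5964 -0.0612  0.105 ]
gripend top [ 0.6239 -0.1537  0.105 ]
flange top [0.5481 0.0716 0.06  ]
flange side [0.5478 0.0786 0.06  ]
clamp handle end top [0.5466 0.2326 0.15  ]
tip end side [0.5433 0.2472 0.15  ]
jar top [0.6665 0.2677 0.085 ]
ring top [ 0.6899 -0.1448  0.012 ]
fit top [ 0.5793 -0.2704  0.03  ]
carton top [ 0.7122 -0.3318  0.07  ]
bincorner top [ 0.5889 -0.3712  0.07  ]
```

```bash
cat > mv.py <<'E'
import numpy as np,sys
from scipy.spatial.transform import Rotation as R
def delta(s,p,Rt=None):
    R0=R.from_quat(s["eef_rot"]); d=R0.inv().apply(np.array(p)-s["ee_pos"])
    rv=np.zeros(3) if Rt is None else np.degrees((R0.inv()*Rt).as_rotvec())
    return np.round(d,4),np.round(rv,2)
def tgt(yaw): # tool y down, tool x at yaw in world
    x=np.array([np.cos(yaw),np.sin(yaw),0]);y=np.array([0,0,-1.]);z=np.cross(x,y)
    return R.from_matrix(np.c_[x,y,z])
E
python3 - <<'E'
from bench import r
from mv import *
s=r.read_state(); print(np.round(R.from_quat(s["eef_rot"]).as_matrix(),3))
for yaw in (0,np.pi):
  print(delta(s,[.547,.17,.22],tgt(yaw)))
E
```

```text
[[ 0.401  0.     0.916]
 [-0.916 -0.     0.401]
 [ 0.    -1.    -0.   ]]
(array([-0.5613,  0.0025,  0.5692]), array([  0.  , -66.35,   0.  ]))
(array([-0.5613,  0.0025,  0.5692]), array([-1.0000e-02,  1.1365e+02,  0.0000e+00]))
```

Request:
arm_command --deltas '[-0.035,0,0.0356,0,-4.1,0,-0.07,0,0.0712,0,-8.2,0,-0.105,0,0.107,0,-12.3,0,-0.14,0,0.142,0,-16.4,0,-0.175,0,0.178,0,-20.5,0,-0.21,0,0.214,0,-24.6,0,-0.245,0,0.249,0,-28.7,0,-0.281,0,0.285,0,-33,0]' --hand 0

```text
time: 2.45
ee_pos: [0.3995, -0.1993, 0.2229]
eef_rot: [0.678, -0.202, 0.202, -0.677]
ft_force: [0.3, -0.1, 0.3]
width: 0.0148
```

```bash
python3 - <<'E'
from bench import r
from mv import *
s=r.read_state(); print(s["time"],s["ee_pos"],s["width"],s["joint_positions"].round(2),s["ft_force"])
print(delta(s,[.547,.17,.22],tgt(0)))
E
```

```text
2.45 [ 0.39951228 -0.19932955  0.22285909] 0.014838047891340708 [ 0.8  -0.05 -0.42  1.88 -0.02  1.3  -0.2 ] [ 0.28835666 -0.14009892  0.25670084]
(array([-0.079 ,  0.0027,  0.3898]), array([ 3.000e-02, -3.322e+01,  5.000e-02]))
```

Request:
arm_command --deltas '[-0.01,0,0.0487,0,-4.1,0,-0.02,0,0.0975,0,-8.2,0,-0.03,0,0.146,0,-12.3,0,-0.04,0,0.195,0,-16.4,0,-0.05,0,0.244,0,-20.5,0,-0.06,0,0.292,0,-24.6,0,-0.07,0,0.341,0,-28.7,0,-0.079,0,0.39,0,-33.2,0]'

```text
time: 3.45
ee_pos: [0.5481, 0.1697, 0.2227]
eef_rot: [0.707, -0.0, 0.001, -0.707]
ft_force: [0.3, -1.6, 0.0]
width: 0.0004
```

```bash
python3 - <<'E'
from bench import r
import cv2
from mv import *
s=r.read_state(); print(s["time"],s["ee_pos"],s["width"],s["joint_positions"].round(2),s["ft_force"])
for n in ["wrist","side"]:
    c=r.camera(n); cv2.imwrite(f"pics/{n}1.png",cv2.resize(c["image"][:,:,::-1],None,fx=1.5,fy=1.5))
print(delta(s,[.547,.17,.22],tgt(0)))
E
```

```text
3.45 [0.54813577 0.16971333 0.22273441] 0.0004333557051992757 [ 0.28  0.32 -0.8   1.57  0.23  1.35 -0.55] [ 0.34654386 -1.63796283  0.04999737]
(array([-0.0011,  0.0027,  0.0003]), array([ 0.01, -0.05,  0.04]))
```

View pics/wrist1.png

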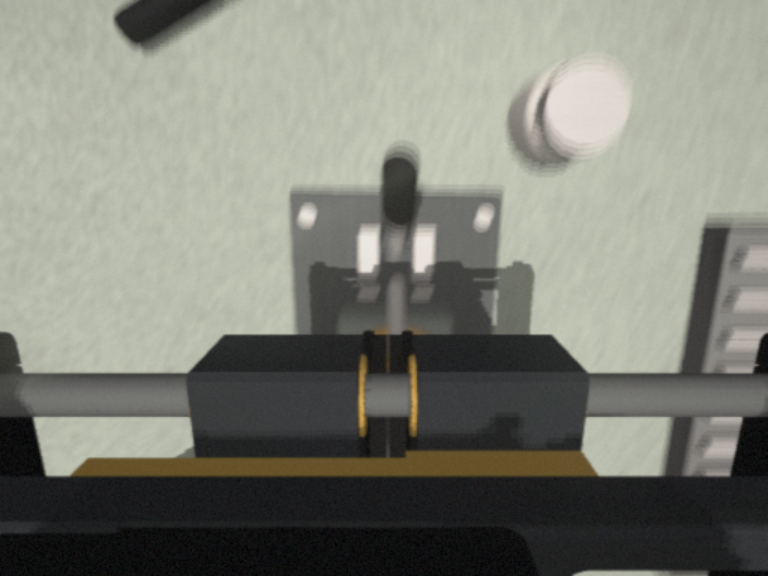

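View pics/side1.png

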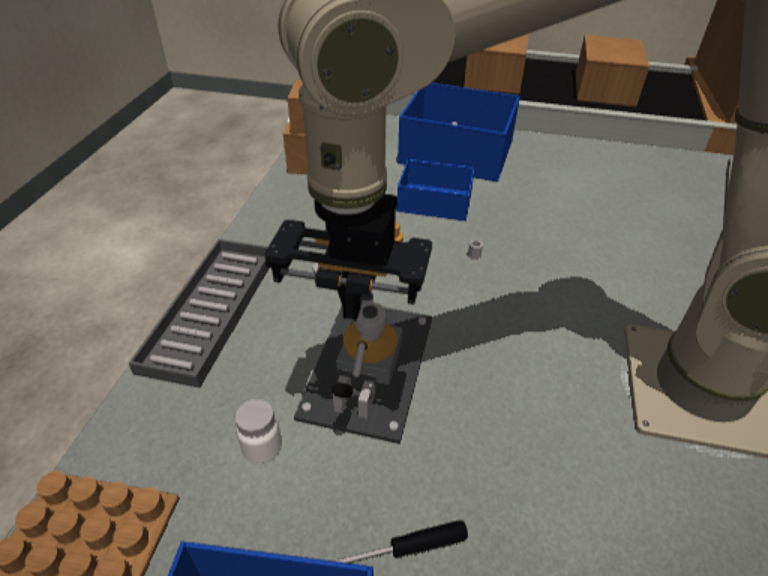

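```bash
python3 - <<'E'
from mv import *
K=np.array([[307.3879,0,258.1444],[0,307.3879,192.4891],[0,0,1]])
H=np.array([[1,-.0006,.0007,-.0006],[-.0008,-.2589,.9659,-.1618],[-.0004,-.9659,-.2589,.0705]])
p=np.array([.548,.1697,.2227]);T=tgt(0)
def w(u,v,z):
    d=T.apply(H[:,:3]@np.linalg.solve(K,[u/1.5,v/1.5,1]));o=p+T.apply(H[:,3]); return (o+d*(z-o[2])/d[2]).round(4)
print('end top',w(400,162,.152),'lower grip',w(398,222,.10),'base of handle', w(396,290,.06))
print('screws',w(307,215,.014),w(484,216,.014),'jar',w(588,105,.085))
E
```

```text
end top [0.5538 0.2417 0.152 ] lower grip [0.5543 0.2064 0.1   ] base of handle [0.554  0.1523 0.06  ]
screws [0.4837 0.2018 0.014 ] [0.625 0.201 0.014] jar [0.6697 0.2755 0.085 ]
```

```bash
python3 - <<'E'
from bench import r
from mv import *
s=r.read_state(); print(s["ee_pos"],s["ft_force"])
print(delta(s,[.550,.178,.134],tgt(0)))
for th in np.linspace(1.13,0.0,17):
    y=.178+.09*np.cos(th)-.01*np.sin(th)-.0095; z=.05+.09*np.sin(th)+.01*np.cos(th)
    print(round(th,2),'tz',round(y-.178,4),'ty',round(.134-z,4))
E
```

```text
[0.54736271 0.17412005 0.22220886] [-1.03701263  0.61158611  0.06997227]
(array([0.0027, 0.0882, 0.0036]), array([-0.2 ,  0.33, -0.04]))
1.13 tz 0.0199 ty -0.0017
1.06 tz 0.0258 ty 0.0006
0.99 tz 0.0316 ty 0.0033
0.92 tz 0.0372 ty 0.0064
0.85 tz 0.0426 ty 0.0099
0.78 tz 0.0477 ty 0.0138
0.71 tz 0.0525 ty 0.018
0.64 tz 0.057 ty 0.0225
0.56 tz 0.0612 ty 0.0274
0.49 tz 0.065 ty 0.0325
0.42 tz 0.0684 ty 0.0379
0.35 tz 0.0715 ty 0.0435
0.28 tz 0.0741 ty 0.0493
0.21 tz 0.0764 ty 0.0553
0.14 tz 0.0782 ty 0.0614
0.07 tz 0.0796 ty 0.0677
0.0 tz 0.0805 ty 0.074
```

Request:
arm_command --deltas '[0.001,0.015,0.002,0,0,0,0.002,0.03,0.004,0,0,0,0.002,0.045,0.006,0,0,0,0.002,0.06,0.008,0,0,0,0.002,0.075,0.008,0,0,0,0.002,0.088,0.008,0,0,0,0.002,0.088,0.008,0,0,0,0.002,0.088,0.008,0,0,0]'

```text
time: 4.55
ee_pos: [0.5498, 0.1766, 0.135]
eef_rot: [-0.707, 0.001, -0.001, 0.707]
ft_force: [0.5, -0.1, 0.4]
width: 0.0005
```

```bash
python3 - <<'E'
from bench import r
import cv2
from mv import *
s=r.read_state(); print(s["time"],s["ee_pos"],s["ft_force"])
for n in ["side","wrist"]:
    c=r.camera(n); im=c["image"][:,:,::-1]
    if n=="side": im=im[120:320,150:350]
    cv2.imwrite(f"pics/{n}2.png",cv2.resize(im,None,fx=2.8 if n=="side" else 1.3,fy=2.8 if n=="side" else 1.3))
E
```

```text
4.55 [0.54978822 0.17655062 0.13495907] [ 0.48021946 -0.12528781  0.42776759]
```

View pics/side2.png

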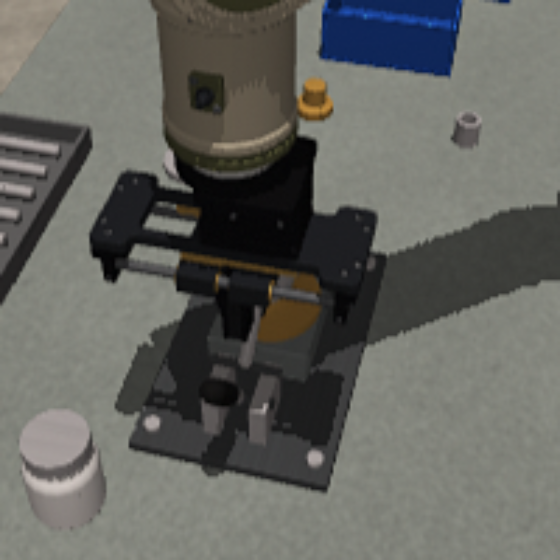

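View pics/wrist2.png

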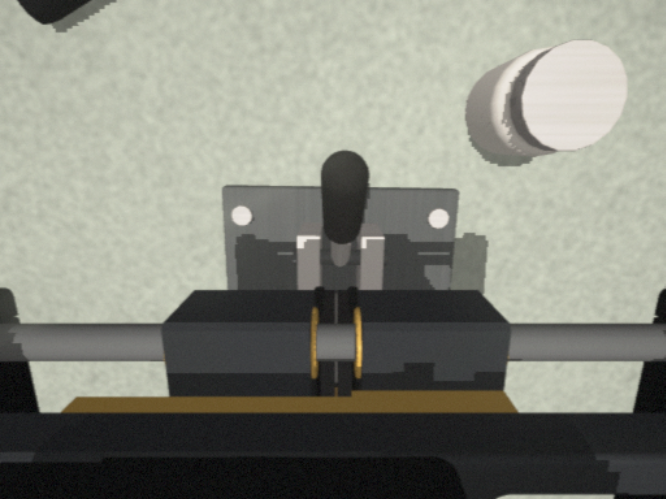

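Request:
arm_command --deltas '[0.002,-0.001,0.014,0,0,0,0.002,0,0.027,0,0,0,0.002,0.003,0.033,0,0,0,0.002,0.006,0.0385,0,0,0,0.002,0.01,0.044,0,0,0,0.002,0.014,0.049,0,0,0,0.002,0.018,0.054,0,0,0,0.002,0.0225,0.0585,0,0,0]'

```text
time: 5.65
ee_pos: [0.5519, 0.2349, 0.1117]
eef_rot: [0.707, -0.001, 0.001, -0.707]
ft_force: [0.4, -1.6, 2.5]
width: 0.0004
```

```bash
python3 - <<'E'
from bench import r
import cv2
from mv import *
s=r.read_state(); print(s["time"],s["ee_pos"],s["ft_force"])
for n in ["wrist"]:
    c=r.camera(n); im=c["image"][:,:,::-1]
    cv2.imwrite(f"pics/{n}3.png",im)
E
```

```text
5.65 [0.55191845 0.23487097 0.11171823] [ 0.3591721  -1.59109899  2.54230097]
```

View pics/wrist3.png

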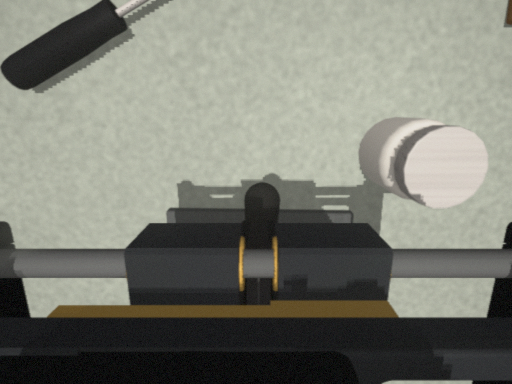

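Request:
arm_command --deltas '[0,0.005,0.004,0,0,0,0,0.0105,0.008,0,0,0,0,0.016,0.0115,0,0,0,0,0.0215,0.0145,0,0,0,0,0.0275,0.017,0,0,0,0,0.0335,0.0195,0,0,0,0,0.0395,0.021,0,0,0,0,0.0455,0.022,0,0,0]'

```text
time: 6.7
ee_pos: [0.5519, 0.2573, 0.0665]
eef_rot: [-0.707, 0.001, -0.001, 0.707]
ft_force: [-1.1, -6.2, 32.2]
width: 0.0004
```

Request:
arm_command --deltas '[0,-0.03,0,0,0,0,0,-0.08,0,0,0,0,0,-0.13,0,0,0,0,0.02,-0.14,-0.05,0,0,0,0.04,-0.14,-0.11,0,0,0,0.06,-0.14,-0.17,0,0,0,0.08,-0.14,-0.23,0,0,0,0.095,-0.14,-0.28,0,0,0]'

```text
time: 7.7
ee_pos: [0.6457, -0.0255, 0.2055]
eef_rot: [-0.707, 0.002, -0.0, 0.707]
ft_force: [0.3, 1.6, 0.6]
width: 0.0004
```

Request:
arm_command --deltas '[0,0,-0.04,0,0,0,0,0,-0.07,0,0,0,0,0,-0.07,0,0,0,0,0,-0.07,0,0,0]'

```text
time: 8.2
ee_pos: [0.6454, -0.0917, 0.2059]
eef_rot: [-0.707, 0.001, 0.0, 0.708]
ft_force: [-0.0, 0.7, -0.4]
width: 0.0006
```

```bash
python3 - <<'E'
from bench import r
import cv2
from mv import *
s=r.read_state(); print(s["time"],s["ee_pos"],s["ft_force"],s["joint_positions"].round(2))
im=r.camera("top")["image"][120:260,140:400,::-1]; cv2.imwrite("pics/top4.png",cv2.resize(im,None,fx=3,fy=3,interpolation=2))
im=r.camera("side")["image"][:,:,::-1]; cv2.imwrite("pics/side4.png",cv2.resize(im[120:320,100:350],None,fx=2.8,fy=2.8,interpolation=2))
im=r.camera("wrist")["image"][:,:,::-1]; cv2.imwrite("pics/wrist4.png",im)
E
```

```text
8.2 [ 0.64543341 -0.09172091  0.20593961] [-0.03014279  0.704471   -0.35125145] [ 0.55  0.48 -0.67  1.38  0.29  1.38 -0.12]
```

View pics/top4.png

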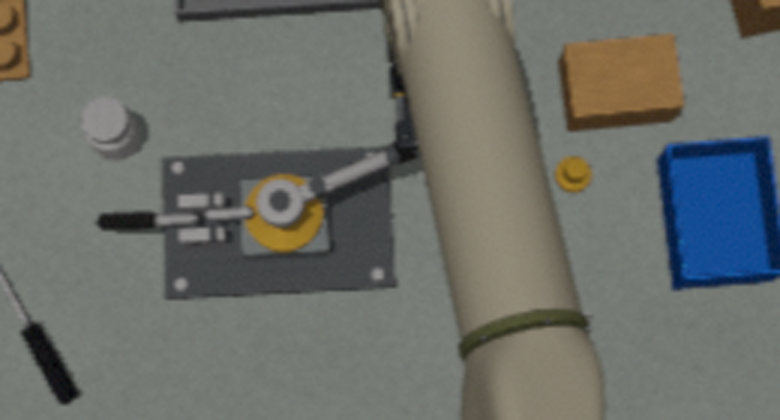

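View pics/side4.png

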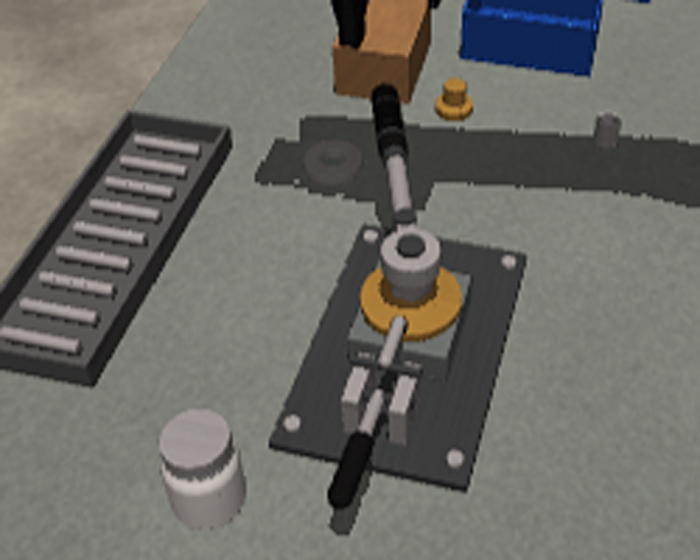

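View pics/wrist4.png

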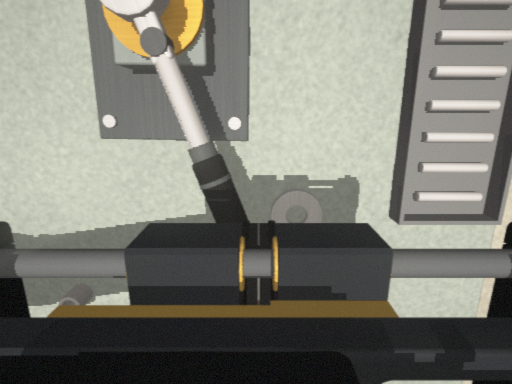

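```bash
python3 - <<'E'
from mv import *
from bench import r
s=r.read_state();print(s['ee_pos'])
K=np.array([[307.3879,0,258.1444],[0,307.3879,192.4891],[0,0,1]])
H=np.array([[1,-.0006,.0007,-.0006],[-.0008,-.2589,.9659,-.1618],[-.0004,-.9659,-.2589,.0705]])
p=np.array([.6454,-.0917,.2059]);T=tgt(0)
def w(u,v,z):
    d=T.apply(H[:,:3]@np.linalg.solve(K,[u,v,1]));o=p+T.apply(H[:,3]); return (o+d*(z-o[2])/d[2]).round(4)
print(w(207,155,.107),w(232,215,.107),w(153,40,.115),w(200,142,.105))
print('edges at row 200:',w(212,205,.105),w(243,205,.105))
print('screws',w(109,121,.014),w(234,123,.014))
E
```

```text
[ 0.64576019 -0.09152872  0.20647906]
[ 0.6015 -0.0581  0.107 ] [ 0.6216 -0.1119  0.107 ] [0.5661 0.0297 0.115 ] [ 0.5957 -0.0473  0.105 ]
edges at row 200: [ 0.6037 -0.1032  0.105 ] [ 0.6314 -0.1032  0.105 ]
screws [ 0.4779 -0.0329  0.014 ] [ 0.618  -0.0352  0.014 ]
```

Request:
arm_command --deltas '[0.005,0,0.004,0,-7,0,0.01,0,0.0075,0,-14,0,0.01,0,0.0075,0,-21,0,0.01,0.03,0.0075,0,-21,0,0.01,0.06,0.0075,0,-21,0,0.01,0.09,0.0075,0,-21,0,0.01,0.121,0.0075,0,-21,0,0.01,0.121,0.0075,0,-21,0]'

```text
time: 9.35
ee_pos: [0.6543, -0.0849, 0.0834]
eef_rot: [-0.695, -0.127, 0.13, 0.696]
ft_force: [0.6, 1.0, -0.4]
width: 0.0004
```

```bash
cat > arc.py <<'E'
from bench import r
from mv import *
import sys
N=np.array([.547,.072])
s=r.read_state(); p=s["ee_pos"]; M=R.from_quat(s["eef_rot"]).as_matrix()
yaw=np.arctan2(M[1,0],M[0,0])
def info():
    n=np.array([np.cos(yaw),np.sin(yaw)]);u=np.array([np.sin(yaw),-np.cos(yaw)])
    q=p[:2]-N; f=s["ft_force"]
    print('t',round(s["time"],2),'p',p.round(4),'yaw',round(yaw,4),'r',round(q@u,4),'d',round(q@n,4),'polar a',round(np.arctan2(q[0],-q[1]),4),'F',f.round(2),'Fn',round(f[:2]@n,2),'Fu',round(f[:2]@u,2))
if __name__=="__main__":
    info()
    import cv2
    if len(sys.argv)>1:
        im=r.camera("wrist")["image"][:,:,::-1]; cv2.imwrite(f"pics/{sys.argv[1]}.png",im)
E
python3 arc.py wrist5
```

```text
t 9.35 p [ 0.6543 -0.0849  0.0834] yaw 0.3653 r 0.1849 d 0.0441 polar a 0.5997 F [ 0.6   1.04 -0.42] Fn 0.93 Fu -0.75
```

View pics/wrist5.png

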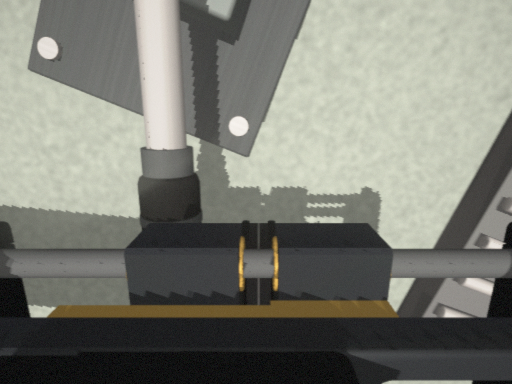

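Request:
arm_command --deltas '[-0.005,0,0,0,0,0,-0.009,0,0,0,0,0,-0.013,0,0,0,0,0,-0.016,0,0,0,0,0,-0.019,0,0,0,0,0,-0.0205,0,0,0,0,0,-0.0205,0,0,0,0,0]'

```text
time: 10.28
ee_pos: [0.6366, -0.0932, 0.0856]
eef_rot: [0.695, 0.128, -0.128, -0.695]
ft_force: [-0.5, 0.2, 0.1]
width: 0.0004
```

```bash
python3 arc.py
```

```text
t 10.28 p [ 0.6366 -0.0932  0.0856] yaw 0.3639 r 0.1863 d 0.025 polar a 0.4971 F [-0.55  0.22  0.06] Fn -0.43 Fu -0.4
```

Request:
arm_command --deltas '[-0.0019,0,-0.0002,0,0.57,0,-0.0037,0,-0.0004,0,1.15,0,-0.0056,0,-0.0006,0,1.72,0,-0.0074,0,-0.0008,0,2.29,0,-0.0093,0,-0.001,0,2.86,0,-0.0111,0,-0.0012,0,3.44,0,-0.013,0,-0.0013,0,4.01,0,-0.0149,0,-0.0015,0,4.58,0]'

```text
time: 11.28
ee_pos: [0.6243, -0.099, 0.0861]
eef_rot: [-0.7, -0.101, 0.099, 0.7]
ft_force: [5.7, 3.3, -0.5]
width: 0.0006
```

```bash
python3 arc.py wrist6
```

```text
t 11.28 p [ 0.6243 -0.099   0.0861] yaw 0.284 r 0.1858 d 0.0263 polar a 0.4244 F [ 5.71  3.28 -0.53] Fn 6.4 Fu -1.55
```

View pics/wrist6.png

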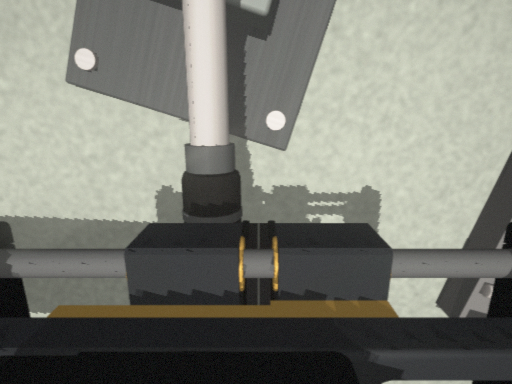

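Request:
arm_command --deltas '[-0.0019,0,-0.0002,0,0.57,0,-0.0037,0,-0.0004,0,1.15,0,-0.0056,0,-0.0006,0,1.72,0,-0.0074,0,-0.0008,0,2.29,0,-0.0093,0,-0.001,0,2.86,0,-0.0111,0,-0.0012,0,3.44,0,-0.013,0,-0.0013,0,4.01,0,-0.0149,0,-0.0015,0,4.58,0]'

```text
time: 12.32
ee_pos: [0.6104, -0.1044, 0.0861]
eef_rot: [-0.703, -0.073, 0.071, 0.704]
ft_force: [5.7, 2.4, 0.3]
width: 0.0004
```

```bash
python3 arc.py
```

```text
t 12.32 p [ 0.6104 -0.1044  0.0861] yaw 0.2043 r 0.1856 d 0.0263 polar a 0.3448 F [5.73 2.38 0.29] Fn 6.09 Fu -1.17
```

Request:
arm_command --deltas '[-0.0019,0,-0.0002,0,0.57,0,-0.0037,0,-0.0004,0,1.15,0,-0.0056,0,-0.0006,0,1.72,0,-0.0074,0,-0.0008,0,2.29,0,-0.0093,0,-0.001,0,2.86,0,-0.0111,0,-0.0012,0,3.44,0,-0.013,0,-0.0013,0,4.01,0,-0.0149,0,-0.0015,0,4.58,0]'

```text
time: 13.32
ee_pos: [0.5961, -0.1087, 0.0861]
eef_rot: [-0.705, -0.045, 0.043, 0.706]
ft_force: [6.4, 3.9, -0.6]
width: 0.0003
```

```bash
python3 arc.py
```

```text
t 13.32 p [ 0.5961 -0.1087  0.0861] yaw 0.1245 r 0.1854 d 0.0263 polar a 0.2654 F [ 6.41  3.9  -0.56] Fn 6.85 Fu -3.07
```

Request:
arm_command --deltas '[-0.0009,0,-0.0001,0,0.29,0,-0.0019,0,-0.0002,0,0.57,0,-0.0028,0,-0.0004,0,0.86,0,-0.0037,0,-0.0005,0,1.15,0,-0.0046,0,-0.0006,0,1.43,0,-0.0056,0,-0.0007,0,1.72,0,-0.0065,0,-0.0008,0,2.01,0,-0.0074,0,-0.0009,0,2.29,0]'

```text
time: 14.32
ee_pos: [0.5889, -0.1103, 0.086]
eef_rot: [-0.706, -0.031, 0.029, 0.707]
ft_force: [6.1, 5.4, -0.4]
width: 0.0007
```

```bash
python3 arc.py
```

```text
t 14.32 p [ 0.5889 -0.1103  0.086 ] yaw 0.0848 r 0.1852 d 0.0263 polar a 0.226 F [ 6.06  5.4  -0.45] Fn 6.5 Fu -4.86
```

Request:
arm_command --deltas '[-0.0009,0,-0.0001,0,0.29,0,-0.0019,0,-0.0002,0,0.57,0,-0.0028,0,-0.0004,0,0.86,0,-0.0037,0,-0.0005,0,1.15,0,-0.0046,0,-0.0006,0,1.43,0,-0.0056,0,-0.0007,0,1.72,0,-0.0065,0,-0.0008,0,2.01,0,-0.0074,0,-0.0009,0,2.29,0]'

```text
time: 15.32
ee_pos: [0.5817, -0.1117, 0.086]
eef_rot: [-0.706, -0.017, 0.015, 0.707]
ft_force: [6.5, 5.0, -0.8]
width: 0.0004
```

```bash
python3 arc.py
```

```text
t 15.32 p [ 0.5817 -0.1117  0.086 ] yaw 0.045 r 0.1851 d 0.0264 polar a 0.1864 F [ 6.52  5.01 -0.79] Fn 6.74 Fu -4.71
```

Request:
arm_command --deltas '[-0.0009,0,-0.0001,0,0.29,0,-0.0019,0,-0.0002,0,0.57,0,-0.0028,0,-0.0004,0,0.86,0,-0.0037,0,-0.0005,0,1.15,0,-0.0046,0,-0.0006,0,1.43,0,-0.0056,0,-0.0007,0,1.72,0,-0.0065,0,-0.0008,0,2.01,0,-0.0074,0,-0.0009,0,2.29,0]'

```text
time: 16.32
ee_pos: [0.5744, -0.113, 0.0861]
eef_rot: [-0.707, -0.003, 0.001, 0.708]
ft_force: [6.1, 5.5, -1.1]
width: 0.0001
```

```bash
python3 arc.py
```

```text
t 16.32 p [ 0.5744 -0.113   0.0861] yaw 0.0051 r 0.1851 d 0.0264 polar a 0.1468 F [ 6.11  5.53 -1.09] Fn 6.14 Fu -5.5
```

Request:
arm_command --deltas '[-0.0009,0,-0.0001,0,0.29,0,-0.0019,0,-0.0002,0,0.57,0,-0.0028,0,-0.0004,0,0.86,0,-0.0037,0,-0.0005,0,1.15,0,-0.0046,0,-0.0006,0,1.43,0,-0.0056,0,-0.0007,0,1.72,0,-0.0065,0,-0.0008,0,2.01,0,-0.0074,0,-0.0009,0,2.29,0]'

```text
time: 17.32
ee_pos: [0.567, -0.114, 0.0861]
eef_rot: [-0.706, 0.011, -0.013, 0.708]
ft_force: [5.7, 5.7, -0.3]
width: 0.0004
```

```bash
python3 arc.py
```

```text
t 17.32 p [ 0.567  -0.114   0.0861] yaw -0.035 r 0.1852 d 0.0265 polar a 0.1071 F [ 5.66  5.7  -0.29] Fn 5.45 Fu -5.89
```

Request:
arm_command --deltas '[-0.0009,0,-0.0001,0,0.29,0,-0.0019,0,-0.0002,0,0.57,0,-0.0028,0,-0.0004,0,0.86,0,-0.0037,0,-0.0005,0,1.15,0,-0.0046,0,-0.0006,0,1.43,0,-0.0056,0,-0.0007,0,1.72,0,-0.0065,0,-0.0008,0,2.01,0,-0.0074,0,-0.0009,0,2.29,0]'

```text
time: 18.32
ee_pos: [0.5597, -0.1147, 0.0861]
eef_rot: [-0.706, 0.026, -0.028, 0.707]
ft_force: [6.1, 4.5, -0.8]
width: 0.0001
```

```bash
python3 arc.py wrist7
```

```text
t 18.32 p [ 0.5597 -0.1147  0.0861] yaw -0.075 r 0.1852 d 0.0266 polar a 0.0677 F [ 6.07  4.51 -0.82] Fn 5.71 Fu -4.96
```

View pics/wrist7.png

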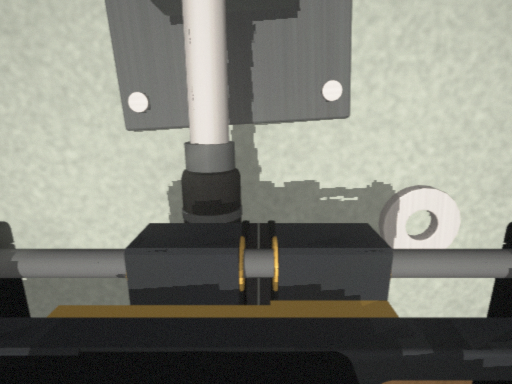

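Request:
arm_command --deltas '[-0.0007,0,-0.0001,0,0.21,0,-0.0014,0,-0.0002,0,0.43,0,-0.0021,0,-0.0003,0,0.64,0,-0.0028,0,-0.0004,0,0.86,0,-0.0035,0,-0.0004,0,1.07,0,-0.0042,0,-0.0005,0,1.29,0,-0.0049,0,-0.0006,0,1.5,0,-0.0056,0,-0.0007,0,1.72,0]'

```text
time: 19.38
ee_pos: [0.5541, -0.1151, 0.0862]
eef_rot: [-0.706, 0.036, -0.038, 0.707]
ft_force: [7.1, 4.5, -1.6]
width: 0.0001
```

```bash
python3 arc.py
```

```text
t 19.38 p [ 0.5541 -0.1151  0.0862] yaw -0.1052 r 0.1854 d 0.0267 polar a 0.0377 F [ 7.07  4.52 -1.63] Fn 6.56 Fu -5.24
```

Request:
arm_command --deltas '[-0.0007,0,-0.0001,0,0.21,0,-0.0014,0,-0.0002,0,0.43,0,-0.0021,0,-0.0003,0,0.64,0,-0.0028,0,-0.0004,0,0.86,0,-0.0035,0,-0.0004,0,1.07,0,-0.0042,0,-0.0005,0,1.29,0,-0.0049,0,-0.0006,0,1.5,0,-0.0056,0,-0.0007,0,1.72,0]'

```text
time: 20.38
ee_pos: [0.5484, -0.1153, 0.0862]
eef_rot: [-0.705, 0.047, -0.049, 0.706]
ft_force: [5.7, 3.6, -0.6]
width: 0.0003
```

```bash
python3 arc.py
```

```text
t 20.38 p [ 0.5484 -0.1153  0.0862] yaw -0.1352 r 0.1854 d 0.0267 polar a 0.0077 F [ 5.71  3.6  -0.57] Fn 5.18 Fu -4.34
```

Request:
arm_command --deltas '[-0.0007,0,-0.0001,0,0.21,0,-0.0014,0,-0.0002,0,0.43,0,-0.0021,0,-0.0003,0,0.64,0,-0.0028,0,-0.0004,0,0.86,0,-0.0035,0,-0.0004,0,1.07,0,-0.0042,0,-0.0005,0,1.29,0,-0.0049,0,-0.0006,0,1.5,0,-0.0056,0,-0.0007,0,1.72,0]'

```text
time: 21.38
ee_pos: [0.5437, -0.1152, 0.0866]
eef_rot: [-0.704, 0.057, -0.06, 0.705]
ft_force: [9.7, 4.5, -0.9]
width: 0.0008
```

```bash
python3 arc.py wrist8
```

```text
t 21.38 p [ 0.5437 -0.1152  0.0866] yaw -0.1651 r 0.1852 d 0.0275 polar a -0.0176 F [ 9.66  4.53 -0.89] Fn 8.79 Fu -6.05
```

View pics/wrist8.png

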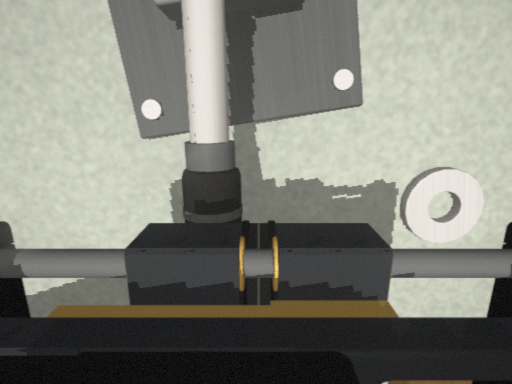

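Request:
arm_command --deltas '[-0.0005,0,-0.0001,0,0.14,0,-0.0009,0,-0.0001,0,0.29,0,-0.0014,0,-0.0002,0,0.43,0,-0.0018,0,-0.0002,0,0.57,0,-0.0023,0,-0.0003,0,0.72,0,-0.0028,0,-0.0004,0,0.86,0,-0.0032,0,-0.0004,0,1.0,0,-0.0037,0,-0.0005,0,1.15,0]'

```text
time: 22.42
ee_pos: [0.5407, -0.115, 0.0869]
eef_rot: [-0.704, 0.063, -0.068, 0.705]
ft_force: [11.7, 3.1, -0.6]
width: 0.0006
```

```bash
python3 arc.py
```

```text
t 22.43 p [ 0.5407 -0.115   0.0869] yaw -0.185 r 0.185 d 0.0282 polar a -0.0339 F [11.66  3.1  -0.62] Fn 10.89 Fu -5.2
```

Request:
arm_command --deltas '[-0.0005,0,-0.0001,0,0.14,0,-0.0009,0,-0.0001,0,0.29,0,-0.0014,0,-0.0002,0,0.43,0,-0.0018,0,-0.0002,0,0.57,0,-0.0023,0,-0.0003,0,0.72,0,-0.0028,0,-0.0004,0,0.86,0,-0.0032,0,-0.0004,0,1.0,0,-0.0037,0,-0.0005,0,1.15,0]'

```text
time: 23.42
ee_pos: [0.5376, -0.1149, 0.0872]
eef_rot: [-0.703, 0.07, -0.075, 0.704]
ft_force: [14.1, 4.4, -1.3]
width: 0.0006
```

```bash
python3 arc.py
```

```text
t 23.43 p [ 0.5376 -0.1149  0.0872] yaw -0.205 r 0.1849 d 0.0288 polar a -0.0503 F [14.14  4.36 -1.3 ] Fn 12.96 Fu -7.15
```

Request:
arm_command --deltas '[-0.0005,0,-0.0001,0,0.14,0,-0.0009,0,-0.0001,0,0.29,0,-0.0014,0,-0.0002,0,0.43,0,-0.0019,0,-0.0002,0,0.57,0]'

```text
time: 23.92
ee_pos: [0.5356, -0.1147, 0.0871]
eef_rot: [-0.702, 0.073, -0.079, 0.704]
ft_force: [14.1, 3.4, -1.4]
width: 0.0004
```

```bash
python3 arc.py
```

```text
t 23.93 p [ 0.5356 -0.1147  0.0871] yaw -0.215 r 0.1849 d 0.0287 polar a -0.061 F [14.14  3.39 -1.41] Fn 13.09 Fu -6.33
```

Request:
arm_command --deltas '[-0.0005,0,-0.0001,0,0.14,0,-0.0009,0,-0.0001,0,0.29,0,-0.0014,0,-0.0002,0,0.43,0,-0.0019,0,-0.0002,0,0.57,0]'

```text
time: 24.42
ee_pos: [0.5334, -0.1146, 0.087]
eef_rot: [-0.702, 0.077, -0.082, 0.703]
ft_force: [13.3, 2.5, -1.5]
width: 0.0005
```

```bash
python3 arc.py wrist9
```

```text
t 24.43 p [ 0.5334 -0.1146  0.087 ] yaw -0.2251 r 0.1849 d 0.0284 polar a -0.0726 F [13.29  2.5  -1.52] Fn 12.4 Fu -5.4
```

View pics/wrist9.png

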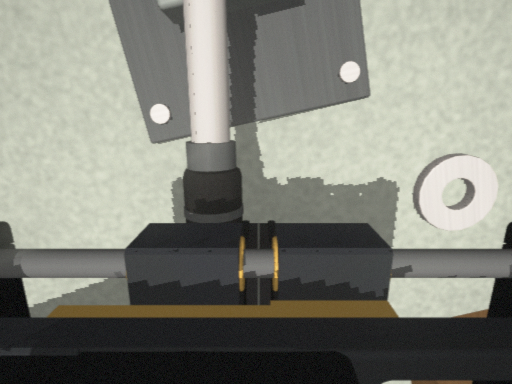

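Request:
arm_command --deltas '[-0.0005,0,-0.0001,0,0.14,0,-0.0009,0,-0.0001,0,0.29,0,-0.0014,0,-0.0002,0,0.43,0,-0.0018,0,-0.0002,0,0.57,0,-0.0023,0,-0.0003,0,0.72,0,-0.0028,0,-0.0004,0,0.86,0,-0.0032,0,-0.0004,0,1.0,0,-0.0037,0,-0.0005,0,1.15,0]'

```text
time: 25.48
ee_pos: [0.5292, -0.1143, 0.0868]
eef_rot: [-0.701, 0.084, -0.089, 0.702]
ft_force: [11.7, 4.1, -2.6]
width: 0.0004
```

```bash
python3 arc.py
```

```text
t 25.48 p [ 0.5292 -0.1143  0.0868] yaw -0.2453 r 0.185 d 0.028 polar a -0.0951 F [11.74  4.08 -2.64] Fn 10.4 Fu -6.81
```

Request:
arm_command --deltas '[-0.0005,0,-0.0001,0,0.14,0,-0.0009,0,-0.0001,0,0.29,0,-0.0014,0,-0.0002,0,0.43,0,-0.0019,0,-0.0002,0,0.57,0,-0.0023,0,-0.0003,0,0.72,0,-0.0028,0,-0.0004,0,0.86,0]'

```text
time: 26.22
ee_pos: [0.526, -0.114, 0.0866]
eef_rot: [-0.701, 0.09, -0.094, 0.702]
ft_force: [10.3, 4.1, -1.7]
width: 0.0004
```

```bash
python3 arc.py wrist10; python3 - <<'E'
from bench import r
import cv2
cv2.imwrite("pics/side10.png",cv2.resize(r.camera("side")["image"][120:270,180:330,::-1],None,fx=4,fy=4,interpolation=2))
E
```

```text
t 26.23 p [ 0.526  -0.114   0.0866] yaw -0.2604 r 0.1851 d 0.0276 polar a -0.1123 F [10.34  4.14 -1.67] Fn 8.93 Fu -6.66
```

View pics/wrist10.png

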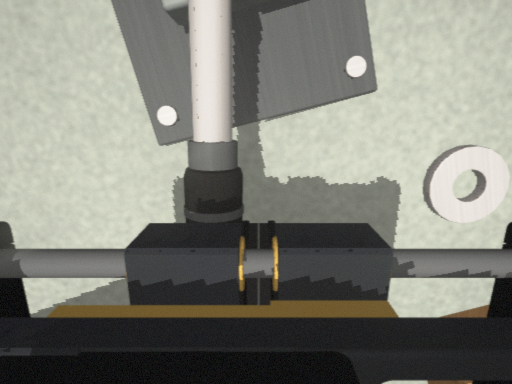

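View pics/side10.png

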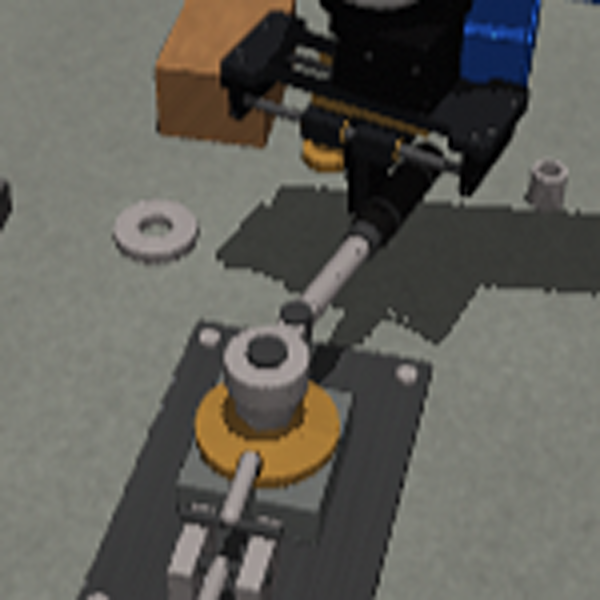

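Request:
arm_command --deltas '[0.0018,0,0.0003,0,-0.57,0,0.0037,0,0.0006,0,-1.15,0,0.0055,0,0.0009,0,-1.72,0,0.0074,0,0.0012,0,-2.29,0,0.0092,0,0.0015,0,-2.86,0,0.0111,0,0.0018,0,-3.44,0,0.013,0,0.0022,0,-4.01,0,0.0148,0,0.0025,0,-4.58,0]'

```text
time: 27.32
ee_pos: [0.5411, -0.1152, 0.0867]
eef_rot: [-0.704, 0.062, -0.065, 0.705]
ft_force: [9.5, 4.6, -1.0]
width: 0.0005
```

```bash
python3 arc.py
```

```text
t 27.32 p [ 0.5411 -0.1152  0.0867] yaw -0.1798 r 0.1852 d 0.0277 polar a -0.0314 F [ 9.48  4.55 -0.98] Fn 8.51 Fu -6.17
```

Request:
arm_command --deltas '[0.002,0,0,0,0,0,0.005,0,0,0,0,0,0.008,0,0,0,0,0,0.012,0,0,0,0,0,0.016,0,0,0,0,0,0.02,0,0,0,0,0,0.025,0,0,0,0,0,0.03,0,0,0,0,0]'

```text
time: 28.32
ee_pos: [0.5685, -0.1219, 0.0855]
eef_rot: [0.704, -0.064, 0.064, -0.704]
ft_force: [0.3, 0.6, 0.1]
width: 0.0004
```

```bash
python3 arc.py wrist11; python3 - <<'E'
from bench import r
import cv2
cv2.imwrite("pics/side11.png",cv2.resize(r.camera("side")["image"][120:270,180:330,::-1],None,fx=4,fy=4,interpolation=2))
E
```

```text
t 28.32 p [ 0.5685 -0.1219  0.0855] yaw -0.181 r 0.1869 d 0.0561 polar a 0.1103 F [0.32 0.55 0.12] Fn 0.21 Fu -0.6
```

View pics/wrist11.png

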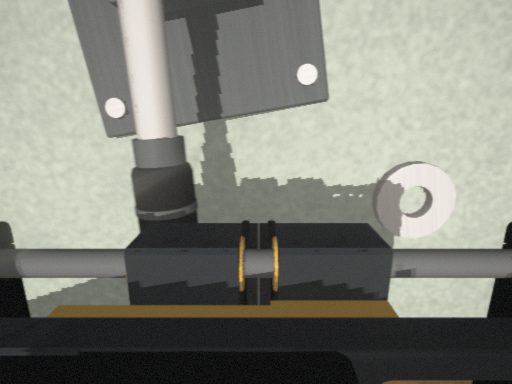

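View pics/side11.png

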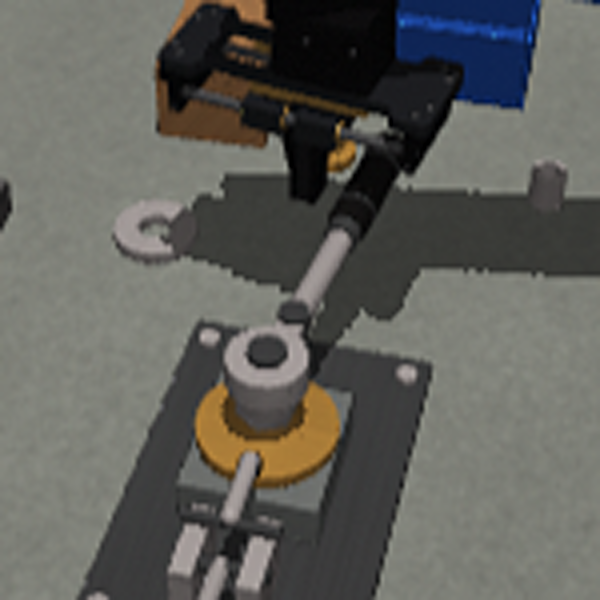

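Request:
arm_command --deltas '[0.005,0,0,0,0,0,0.005,-0.03,0,0,0,0,0.005,-0.08,0,0,0,0,0.005,-0.13,0,0,0,0,0.005,-0.15,-0.05,0,0,0,0.005,-0.15,-0.11,0,0,0,0.005,-0.15,-0.17,0,0,0,0.005,-0.15,-0.17,0,0,0]'

```text
time: 29.42
ee_pos: [0.5401, -0.2963, 0.2348]
eef_rot: [0.705, -0.068, 0.067, -0.703]
ft_force: [-0.9, 0.8, -0.2]
width: 0.0
```

```bash
python3 arc.py wrist12; python3 - <<'E'
from bench import r
import cv2
cv2.imwrite("pics/side12.png",cv2.resize(r.camera("side")["image"][100:320,140:340,::-1],None,fx=2.7,fy=2.7,interpolation=2))
cv2.imwrite("pics/top12.png",cv2.resize(r.camera("top")["image"][120:260,140:400,::-1],None,fx=3,fy=3,interpolation=2))
E
```

```text
t 29.43 p [ 0.5401 -0.2963  0.2348] yaw -0.1898 r 0.363 d 0.0628 polar a -0.0186 F [-0.95  0.83 -0.18] Fn -1.09 Fu -0.64
```

View pics/wrist12.png

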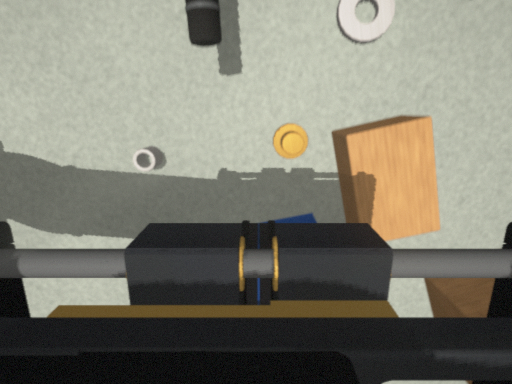

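View pics/side12.png

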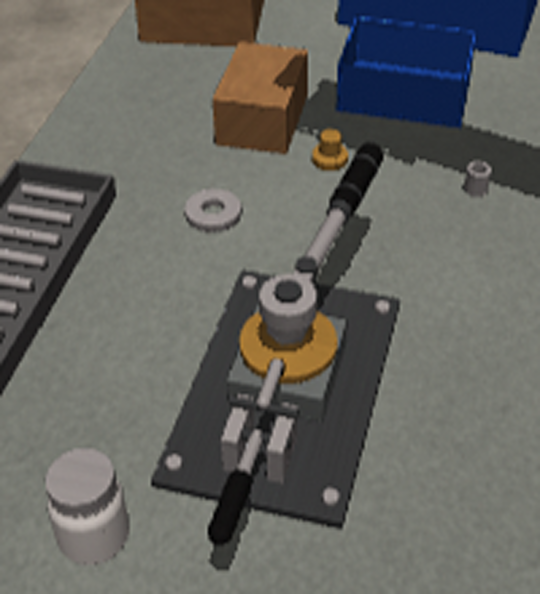

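View pics/top12.png

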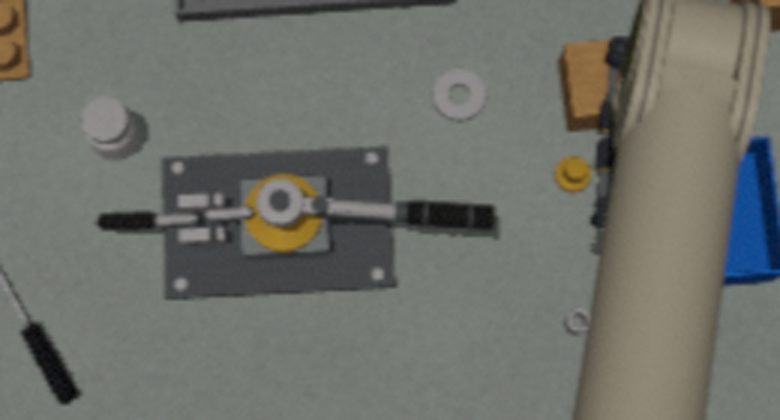

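Request:
arm_command --deltas '[0,0,0,0,0,0,0,0,0,0,0,0,0,0,0,0,0,0,0,0,0,0,0,0]'

```text
time: 30.08
ee_pos: [0.5425, -0.2898, 0.2356]
eef_rot: [0.704, -0.064, 0.064, -0.704]
ft_force: [-0.3, -0.4, -0.1]
width: 0.0004
```

```bash
python3 arc.py; python3 -c "
from bench import r
print(r.close_job())"
```

```text
t 30.07 p [ 0.5425 -0.2898  0.2356] yaw -0.1807 r 0.3567 d 0.0606 polar a -0.0124 F [-0.27 -0.35 -0.12] Fn -0.2 Fu 0.4
the job is handed in; nothing more can be done
None
```

The clamp is down, the nut was tightened until the wrench gave way, and the job was handed in at about 30 s; the hand-in reports no verdict.

- **Clamp:** I pressed the handle down with the shut fingers until it met its stop. The upward force on the tool there reached about 32 N, and later pictures show the handle down.
- **Tightening:** I pushed the wrench clockwise with the shut fingers. The drag was about 6.5 N, the nut seated after roughly 0.5 rad, and the force climbed to about 13 N. It then fell to about 9 N as the handle bent visibly at its joint, and I stopped there. I estimate a give of about 0.09 rad from the force and travel; I had no direct reading of the joint.
- **Easing off:** I backed off slowly until the force read about zero, then lifted away.
- **Last checks:** In the final top view the wrench head, pin and grip lie in line to within about 0.01 rad. The handle is straight, nothing touches it, and the bystanders in view look unmoved. The arm covered part of the carton and bin in that picture. No check failed. I did notice a sideways force of about 5 to 7 N along the grip while pushing, which I put down to friction.

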